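# Stack the battery and sensor discs on the little rover

### The job

Tip the lid of the parts tub up by its yellow tab so that it turns on its far edge, then lift it off and lay it flat on the middle of the green mat, tab up. Take the orange battery disc out of the tub and set it down flat in the middle of the rover's round red deck, then take the white sensor disc from the sloping stand and set it down flat and centred on top of the battery, blue spot up. Set things down gently, do not drop them, and leave the other things on the desk where they are.

Things in the scene. Friction and masses are not known exactly. Their poses are not given: they have to be found in the camera images.
- rover: Small two-wheeled rover chassis, fixed to the desk, 50 mm high: a round red deck 130 mm across, 5 mm thick, flat on top, with a white ring (76 mm outside, 68 mm inside) printed around its centre; metal block and two small wheels hidden below the deck. Origin: centre of its underside, on the desk; z up.
- deck (a point): Centre of the deck's flat top face, 50 mm above the desk.
- tub: Black open-topped parts tub, fixed to the desk: outside 96 mm (its x) by 152 mm (its y) by 40 mm high, walls 3.5 mm, floor 3.5 mm. Origin: centre of its underside; its x points away from the robot, within about 15 degrees. The battery lies inside, flat on the floor, within 8 mm of the middle.
- lid: Loose translucent pale lid, about 90 g, seated on the tub's rim: plate 100 (x) by 156 (y) by 4 mm. Origin: centre of the plate's underside, 40 mm above the desk when seated; axes as the tub's. A locating skirt reaches 4 mm below the plate, with about 3.5 mm play inside the tub's walls; on a flat surface the lid stands on this skirt. A yellow tab stands on it, see lid_tab.
- lid_tab (a point): Centre of the top of the lid's yellow upright tab, at (-45, 0, 36) mm in the lid's frame: the tab is at the lid's robot-side edge, 36 mm long (along x), 12 mm thick (along y), 32 mm high above the plate.
- lid_far_edge (a point): Middle of the lid's far edge, at (50, 0, 0) mm in the lid's frame, at the plate's underside: the lid turns on this edge when it is tipped.
- battery: Orange battery disc with a black top face and brass centre spot, 64 mm across, 28 mm thick, 110 to 220 g. Origin: centre of its underside; z up. It lies in the tub under the lid.
- stand: Fixed metal stand: base 110 by 90 by 10 mm with a sloping plate (52 mm wide, 86 mm long) whose face looks up and to +x of the stand (away from the robot), 35 degrees from level. Two rubber pegs (8 mm thick, 12 mm tall) hold the disc's lower edge, 35 degrees either side of its lowest point. Origin: centre of its underside; y level across the slope, x away from the robot within 18 degrees.
- cradle (a point): Point of the sloping face where the centre of the sensor's underside rests, 68 mm above the desk; its axes are the stand's. The disc sticks out 6 mm past the sloping plate on both sides, where there is free space for fingers.
- sensor: White sensor disc with a blue band round its side and a blue spot on its top face, 64 mm across, 28 mm thick, 90 to 180 g, lying loose on the sloping stand with its top face up the slope's normal. Origin: centre of its underside (the face against the slope); its z points out of the top face, so it starts 35 degrees from vertical.
- mat: Thin green mat fixed on the desk, 150 (x) by 190 (y) by 2 mm. Origin: centre of its underside.
- mouse: Black computer mouse 105 (x) by 62 by 32 mm; leave alone. Origin: centre of underside.
- wheel: Spare toy-car wheel lying flat, black tyre with blue spokes, 66 mm across, 26 mm thick; not part of the stack, leave alone. Origin: centre of underside.
- pliers: Pliers with yellow handles lying flat, about 165 mm long along their x, 14 mm thick; leave alone. Origin: under the pivot, handles to -x.
- screwdriver: Red-handled screwdriver lying, 170 mm long along its x, handle to -x; leave alone.
Mind the look-alikes: they are no part of the job. There is more than one size of the lid; the job needs the larger.

How it is judged:
On the way, in this order (a step that is already met when the one before it is completed fails the run):
1. the lid is tipped up by 10 degrees or more while its far edge is still within 25 mm of the rim's height and it is still over the tub, tab side up (angle between lid's own z axis and vertical above 0.175 rad and height (world z) of lid_far_edge below 0.065 m and horizontal distance between lid and tub below 0.04 m and z of lid_far_edge in the frame of tub above 0.03 m and z of lid_tab in the frame of tub above 0.085 m), for 0.05 s.
2. the lid lies flat, tab up, on the green mat, its centre within 50 mm of the mat's centre, let go (horizontal distance between lid and mat below 0.05 m and angle between lid's own z axis and vertical below 0.1 rad and height (world z) of lid below 0.02 m and contact force between the fingers and lid below 0.1 N), for 0.2 s.
3. the battery lies flat on the deck, right way up, within 9 mm of its centre, let go (horizontal distance between battery and deck below 0.009 m and z of battery in the frame of deck between -0.004 and 0.004 m and angle between battery's own z axis and vertical below 0.08 rad and contact force between the fingers and battery below 0.1 N), for 0.2 s.
At the end, for the whole second after the job is handed in: The battery lies flat (within 4.5 degrees), black face up, on the deck within 9 mm of its centre; the sensor lies flat on the battery, blue spot up, within 8 mm of the battery's centre; the lid lies flat on the mat, tab up, its centre within 50 mm of the mat's; all let go and at rest (all of step 2 and all of step 3 and horizontal distance between sensor and battery below 0.008 m and z of sensor in the frame of battery between 0.024 and 0.032 m and angle between sensor's own z axis and vertical below 0.08 rad and linear speed of each of lid, battery, sensor below 0.02 m/s and contact force between the fingers and sensor below 0.1 N); the robot touches nothing.
It fails at once if the lid is dropped: it falls freely faster than 0.5 m/s (about 13 mm of fall) (contact force between anything else and lid below 0.05 N and linear speed of lid above 0.5 m/s).
It fails at once if the battery is dropped: it falls freely faster than 0.5 m/s (about 13 mm of fall) (contact force between anything else and battery below 0.05 N and linear speed of battery above 0.5 m/s).
It fails at once if the sensor is dropped: it falls freely faster than 0.5 m/s (about 13 mm of fall) (contact force between anything else and sensor below 0.05 N and linear speed of sensor above 0.5 m/s).
It fails at once if one of the other things (mouse, wheel, pliers, screwdriver) is moved by more than 30 mm (distance of any of mouse, wheel, pliers, screwdriver from where it was at the start of the episode above 0.03 m).
It also fails if it takes over 72 s, if anything falls off the work surface, if the arm or the gripper's body presses on something with over 40 N, if the wrist force passes 120 N, or if a joint passes its speed limit or range.

### The arm

A 6-joint arm with a two-finger parallel gripper is mounted at the origin on the work surface. World frame = base frame: x ahead of the robot, y to its left, z up, the work surface at z = 0. Lengths are in m, angles in rad, forces in N, time in s.
With the tool pointing down it reaches from about 0.425 to 0.95 m from the base axis. Payload 3.5 kg.
Tool frame: the origin (TCP) lies at the very end of the fingers, on their centre line; the grasp point (between the pads) lies 19 mm behind it; z points along the fingers, x is the direction in which the jaws open and shut, and the axes are right-handed (so a half turn about z gives the same grasp; the last joint's range is limited). The gripper opens to 85 mm and grips with 20 to 120 N. Pads are 22 mm wide; open, the fingers measure 114 mm over their backs; the gripper's body (76 mm by 85 mm) begins 54 mm behind the grasp point. The pads swing forward as they close: fully open they stand 13 mm farther back than shut.
Start: joints at [-1.455, 0.286, 1.577, -0, 1.279, -0.15], TCP at [0.177, -0.651, 0.231] pointing down, gripper open.
Joint ranges: [-2.77, 2.77], [-0.9, 2.22], [0.21, 2.48], [-1.53, 4.67], [0.24, 2.81], [-2.84, 2.84]. Speed limits (rad/s): [2.79, 2.79, 3.14, 3.14, 3.14, 3.14].

### API

Orientations are given as [roll, pitch, yaw] about the fixed x, y, z axes, in that order (R = Rz(yaw) Ry(pitch) Rx(roll)).
In Python, from station import state, grab_frame, camera_model, finish_job gives the robot as it stands.
- The arm moves only by the shell command python3 -m creep 'ROWS' [FORCE]. ROWS is JSON, a list that holds one entry, the list of rows, each a list of 7 numbers: the shift along the tool's x, y, z each as a share of 20 cm, from -1 to 1, then the turn, a rotation vector about the tool's x, y, z each as a share of 90 degrees, from -1 to 1, then the opening in per cent of the stroke, from 0 (shut) to 100 (fully open). In form: [[[x, y, z, rx, ry, rz, fingers], ...]]. A call has 1 to 5 rows; each row shifts and turns the commanded pose from where the row before left it, along the tool's axes as they then stand; what a row does not reach is not made up. A row lasts 1/10 s, in which the tool goes at most 50 mm and 8.59 degrees, less where a joint would pass 70% of its speed; a pose out of reach is approached as far as the arm can. A call with a number of a shift or a turn outside -1 to 1 is refused whole. A call with a gripper value outside its range is refused whole. The fingers move at their own pace and stop on an object; FORCE is the grip in N (left out, the last holds). Time passes only in rows, so rows that do not move let the fingers close. It gives the time, the measured TCP pose, the force and the opening at its end, in the units of the state.
- state(): the state, without advancing time (a new reading comes with each control period).
- grab_frame(name): name is "scene" or "top" or "wrist"; returns the picture (420x560x3 uint8, red, green, blue); there is no depth.
- camera_model(name): a dict with "mtx" (3x3 intrinsics, pixels), "R" (3x3) and "t" (3): a world point X has camera coordinates R X + t. Camera axes: x right, y down, z forward; pixel columns grow to the right and rows downward; lengths in m; the calibration is good to about 2 mm. A picture is of the moment at which its call begins: read the wrist's pose just before it. camera_model takes no time and is no camera call; for the wrist camera it gives the pose at the moment of the call.
- finish_job(): hands the job in, once; it reports no verdict.
The state is a dict: "time": time; "joints": joint angles; "dq": joint speeds; "effort": joint torques, N m; "tcp_pos": TCP position; "eef_rot": TCP orientation; "contact_force": force on the tool from outside, world axes, zero at the start; "moment": the same for the moment, N m; "grip_width": finger opening in m.
Only numpy, scipy, OpenCV 4.12 (cv2) and the standard library are available. Lean on these libraries where they do the work, as an engineer would, in place of code of your own. Each camera call takes 0.05 s, during which the arm holds its last target. There are 200 camera calls.

## Working session

There is one attempt and no reset: what is moved stays moved. The work goes in short steps, Python scripts to look and compute and a shell command to move; the robot and the scene stay as the last step left them, time stands still between calls to the robot, and variables do not carry over. Pictures are saved under pics/ and viewed, about 8 in all and at most 12, crops included, and the job is handed in when it is done.

```bash
mkdir -p pics; ls
python3 - <<'E'
from station import *
import cv2
print(state())
for n in("scene","top"):
    cv2.imwrite(f"pics/{n}0.png",cv2.resize(grab_frame(n)[:,:,::-1],(800,600),interpolation=cv2.INTER_CUBIC)); m=camera_model(n); print(n,m)
E
```

```text
pics
{'time': 0.0, 'joints': array([-1.45500571e+00,  2.87178953e-01,  1.57817622e+00, -1.12205189e-05,
        1.27855825e+00, -1.49965664e-01]), 'dq': array([ 4.22629489e-04, -7.22043820e-05,  4.66528647e-04,  7.71014949e-05,
       -6.64316263e-04,  2.38135797e-03]), 'effort': array([ 6.60596834e-05, -4.05982554e+01, -2.92624980e+01, -9.50147523e-05,
        5.74421865e-03,  9.14270174e-06]), 'tcp_pos': array([ 0.1772541 , -0.6506406 ,  0.22993872]), 'eef_rot': array([-3.14125654e+00,  2.29632276e-03, -1.30503641e+00]), 'contact_force': array([-0.82929794,  0.62764636,  0.08221566]), 'moment': array([-0.03007385, -0.02488552,  0.00630536]), 'grip_width': 0.08523510913251836}
scene {'mtx': array([[435.80397816,   0.        , 284.19964684],
       [  0.        , 435.80397816, 207.34001875],
       [  0.        ,   0.        ,   1.        ]]), 'R': array([[-0.7635353 ,  0.64558796,  0.0151669 ],
       [ 0.36932833,  0.45582905, -0.80982496],
       [-0.52972676, -0.61272838, -0.58647549]]), 't': array([ 0.38124905, -0.15779105,  1.34253458])}
top {'mtx': array([[422.5117455 ,   0.        , 281.42744247],
       [  0.        , 422.5117455 , 204.90623228],
       [  0.        ,   0.        ,   1.        ]]), 'R': array([[ 0.00598862, -0.999951  , -0.00788235],
       [-0.996654  , -0.00532593, -0.0815625 ],
       [ 0.08151652,  0.00834443, -0.99663706]]), 't': array([0.00967874, 0.54457803, 0.974724  ])}
```

View pics/top0.png

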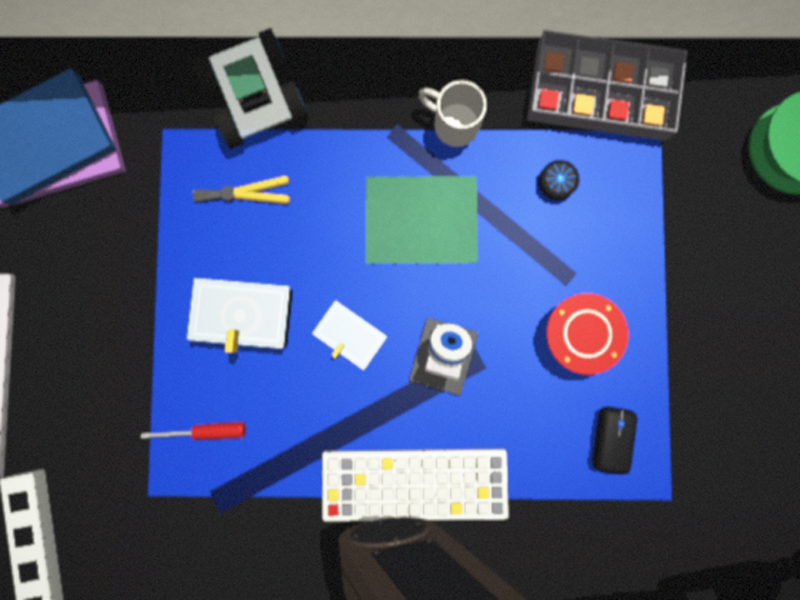

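View pics/scene0.png

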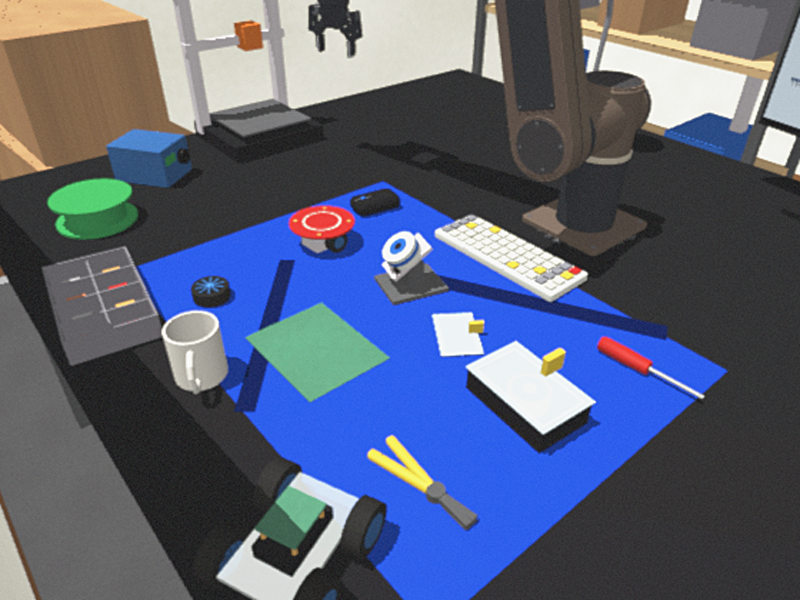

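Top view (800x600 px): lid with tab at (232,340), mat (421,220), deck ring (588,333), sensor spot (452,341), a smaller look-alike lid at (349,335). Wheel, mouse, pliers and screwdriver are clear of these. Now the measurement.

```bash
cat > h.py <<'E'
import numpy as np, cv2
from station import *
from scipy.spatial.transform import Rotation as Rn
def ray(cm,uv):
    d=cm["R"].T@np.linalg.inv(cm["mtx"])@np.array([uv[0],uv[1],1.]); return -cm["R"].T@cm["t"],d
def onz(cm,uv,z):
    c,d=ray(cm,uv); return c+d*(z-c[2])/d[2]
def proj(cm,X):
    p=cm["mtx"]@(cm["R"]@np.array(X)+cm["t"]); return p[:2]/p[2]
def rot(s): return Rn.from_euler("xyz",s["eef_rot"]).as_matrix()
def go(pos,R,s=None):
    "remaining shift (units of 20cm, tool axes now) and turn (units of 90deg)"
    s=s or state(); A=rot(s); sh=A.T@(np.array(pos)-s["tcp_pos"])/.2
    tr=Rn.from_matrix(A.T@R).as_rotvec()/(np.pi/2)
    print("shift",sh.round(3),"turn",tr.round(3)); return sh,tr
def down(yaw): # tool z down, tool x at heading yaw
    return Rn.from_euler("xyz",[np.pi,0,yaw]).as_matrix()
def blobs(im,lo,hi,minA=30):
    h=cv2.cvtColor(im,cv2.COLOR_RGB2HSV); m=cv2.inRange(h,np.array(lo),np.array(hi))
    cs,_=cv2.findContours(m,cv2.RETR_EXTERNAL,cv2.CHAIN_APPROX_NONE); return m,[c for c in cs if cv2.contourArea(c)>minA]
E
python3 - <<'E'
from h import *
im=grab_frame("top"); cm=camera_model("top")
hsv=cv2.cvtColor(im,cv2.COLOR_RGB2HSV)
def rect(c,z,n):
    w=np.array([onz(cm,p[0],z)[:2] for p in c],np.float32)
    r=cv2.minAreaRect(w*1000); print(n,np.round(r[0],1),np.round(r[1],1),round(r[2],1))
for lo,hi,z,n in [((50,60,60),(80,255,255),.002,"mat"),((0,150,120),(8,255,255),.05,"red"),((18,120,120),(35,255,255),.076,"yel"),((0,0,150),(120,60,255),.044,"white")]:
    for c in blobs(im,lo,hi,15)[1]:
        x,y=c.mean((0,1)) 
        if 100<x<470 and 90<y<345: 
            print(np.round((x,y)),end=" "); rect(c,z,n)
# blue spot
m=cv2.inRange(hsv,(95,60,20),(130,255,255)); sub=m[226:250,303:330]; print(sub//255)
for n in["scene"]:
    im=grab_frame(n);cs=camera_model(n)
    for lo,hi,nm in [((18,120,120),(35,255,255),"yel"),((95,60,20),(130,255,230),"blue")]:
        for c in blobs(im,lo,hi,15)[1]:
            x,y=c.mean((0,1)); 
            if 240<x<460 and 140<y<290: print(nm,x,y,cv2.contourArea(c))
cv2.imwrite("pics/z1.png",cv2.resize(grab_frame("top")[190:290,110:345,::-1],None,fx=3.4,fy=3.4,interpolation=cv2.INTER_CUBIC))
cv2.imwrite("pics/z2.png",cv2.resize(im[140:310,240:430,::-1],None,fx=3.5,fy=3.5,interpolation=cv2.INTER_CUBIC))
E
```

```text
[295. 153.] mat [672.1 -19.6] [145.4 185.4] 0.6
[152. 301.] red [321.9 303.3] [17.2 77.5] 5.1
[410. 233.] red [ 478.9 -281.6] [120.4 120.8] 89.2
[338. 344.] yel [ 236.7 -112.3] [10.6 13.1] 0.4
[252. 335.] yel [255.4  75.8] [12.8 10.9] 0.6
[270. 324.] yel [279.2  34.6] [12.8 10.9] 0.4
[162. 238.] yel [463.9 278.4] [33.3 15.6] 1.6
[185. 134.] yel [703.1 237.7] [39.4 84.1] 1.2
[290. 339.] white [240.5  -8.1] [108.1 291.8] 1.0
[115. 304.] white [315.5 388.2] [ 6.  75.1] 3.0
[310. 258.] white [423.7 -54. ] [56.4 26.5] 76.1
[315. 239.] white [463.9 -65.5] [67.4 58.4] 63.6
[411. 233.] white [ 479.9 -284.6] [73.1 73.5] 89.1
[244. 235.] white [474.5  97.9] [102.   65.9] 55.5
[166. 220.] white [508.9 277.1] [155.4 100.8] 85.3
[[0 0 0 0 0 0 0 0 0 0 0 1 1 1 1 1 1 1 1 1 1 1 1 1 1 1 1]
 [0 0 0 0 0 0 0 0 0 0 0 0 0 0 0 0 1 1 1 1 1 1 1 1 1 1 1]
 [0 0 0 0 0 0 0 0 0 0 0 0 0 0 0 0 0 0 0 1 1 1 1 1 1 1 1]
 [0 0 0 0 0 0 0 0 0 0 0 0 0 0 0 0 0 0 0 0 0 1 1 1 1 1 1]
 [0 0 0 0 0 0 0 0 0 0 0 0 0 0 0 0 0 0 0 0 0 0 0 1 1 1 1]
 [0 0 0 0 0 0 0 0 0 0 0 0 0 0 0 0 0 0 0 0 0 0 0 0 0 1 1]
 [0 0 0 0 0 0 0 0 0 1 1 1 1 1 1 
[... 648 characters left out ...]
 0]
 [0 0 0 0 0 0 0 0 0 0 0 1 1 1 1 1 1 1 0 0 0 0 0 0 0 0 0]
 [0 0 0 0 0 0 0 0 0 0 0 0 0 0 0 0 0 0 0 0 0 0 0 0 0 0 0]
 [1 0 0 0 0 0 0 0 0 0 0 0 0 0 0 0 0 0 0 0 0 0 0 0 0 0 0]
 [1 1 0 0 0 0 0 0 0 0 0 0 0 0 0 0 0 0 0 0 0 0 0 0 0 0 0]
 [1 1 1 0 0 0 0 0 0 0 0 0 0 0 0 0 0 0 0 0 0 0 0 0 0 0 0]
 [0 1 1 1 0 0 0 0 0 0 0 0 0 0 0 0 0 0 0 0 0 0 0 0 0 0 0]]
yel 386.1875 253.125 167.0
yel 332.7586206896552 228.24137931034483 54.5
yel 396.5 192.16666666666666 25.0
yel 377.2352941176471 188.64705882352942 20.5
yel 358.5 184.75 19.0
yel 346.2 160.06666666666666 17.5
blue 383.09369951534734 218.06785137318255 1914.5
blue 284.78846153846155 179.3846153846154 36.0
blue 262.9651162790698 141.88372093023256 532.0
```

View pics/z1.png

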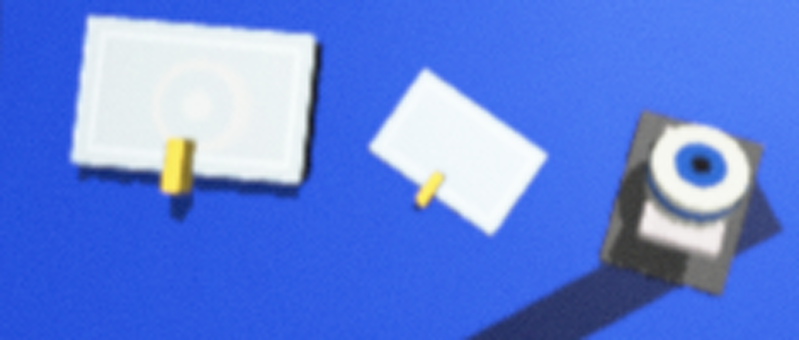

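```bash
cat >> h.py <<'E'
def plan(wps,f=100,p=None,R=None,vmax=.045,amax=8.2):
    "wps: list of (pos,R[,vmax]); prints rows to type"
    s=state(); p=s["tcp_pos"].copy() if p is None else np.array(p,float); R=rot(s) if R is None else R; rows=[]
    for w in wps:
        q,Q=np.array(w[0],float),w[1]; v=w[2] if len(w)>2 else vmax; fi=w[3] if len(w)>3 else f
        a=np.degrees(Rn.from_matrix(R.T@Q).magnitude()); n=int(np.ceil(max(np.linalg.norm(q-p)/v,a/amax,1)))
        for k in range(n,0,-1):
            sh=(R.T@(q-p)/k/.2).round(3); tr=(Rn.from_matrix(R.T@Q).as_rotvec()/k/(np.pi/2)).round(3)
            rows.append([*(float(x)+0. for x in sh),*(float(x)+0. for x in tr),fi])
            p=p+R@sh*.2; R=R@Rn.from_rotvec(tr*np.pi/2).as_matrix()
    for i in range(0,len(rows),5): print(str(rows[i:i+5]).replace(" ",""))
    print(len(rows),p.round(4)); return p,R
E
python3 - <<'E'
from h import *
Y=np.radians(85.3)
plan([((.48,-.3,.25),down(-.3)),((.464,.281,.19),down(Y)),((.464,.281,.12),down(Y))])
cm=camera_model("top")
# sensor: top face centre estimate
im=grab_frame("top"); m,cs=blobs(im[226:250,303:330],(95,60,20),(130,255,255),60)
for c in cs: 
    (u,v),ax,an=cv2.fitEllipse(c)
    if 8<ax[0]<20: print(u,v,ax,onz(cm,(u+303,v+226),.0909))
c=[onz(cm,(x/3.4+110,y/3.4+190),.01) for x,y in [(645,110),(762,148),(720,295),(600,258)]]
c=np.array(c); print(c.round(4), np.linalg.norm(np.diff(c,axis=0),axis=1), c.mean(0)); d=(c[0]+c[1]-c[2]-c[3]); print(np.degrees(np.arctan2(d[1],d[0])))
E
```

```text
[[-0.118,-0.175,-0.009,0.0,0.0,-0.058,100],[-0.101,-0.185,-0.009,0.0,0.0,-0.058,100],[-0.084,-0.193,-0.009,0.0,0.0,-0.058,100],[-0.066,-0.2,-0.009,0.0,0.0,-0.058,100],[-0.048,-0.205,-0.008,0.0,0.0,-0.058,100]]
[[-0.029,-0.209,-0.009,0.0,0.0,-0.058,100],[-0.01,-0.21,-0.008,0.0,0.0,-0.058,100],[0.009,-0.21,-0.009,0.0,0.0,-0.058,100],[0.028,-0.209,-0.008,0.0,0.0,-0.059,100],[0.048,-0.205,-0.009,0.0,0.0,-0.058,100]]
[[0.066,-0.2,-0.008,-0.001,0.0,-0.059,100],[-0.072,-0.212,0.023,0.0,0.0,-0.088,100],[-0.042,-0.22,0.023,0.0,0.0,-0.088,100],[-0.011,-0.223,0.023,0.0,0.0,-0.088,100],[0.02,-0.223,0.023,0.0,0.0,-0.087,100]]
[[0.05,-0.218,0.023,0.0,0.0,-0.088,100],[0.079,-0.209,0.023,0.0,0.0,-0.087,100],[0.107,-0.196,0.023,0.0,0.0,-0.088,100],[0.133,-0.18,0.023,0.0,0.0,-0.087,100],[0.156,-0.16,0.023,0.0,0.0,-0.088,100]]
[[0.177,-0.137,0.023,0.0,0.0,-0.087,100],[0.194,-0.111,0.023,0.0,0.0,-0.088,100],[0.207,-0.084,0.023,0.0,0.0,-0.087,100],[0.216,-0.055,0.023,0.0,0.0,-0.088,100],[0.0,0.0,0.175,0.0,0.0,0.0,100]]
[[0.0,0.001,0.175,0.0,0.0,0.0,100]]
26 [0.4641 0.2809 0.12  ]
12.5790376663208 12.055645942687988 (11.828457832336426, 15.390007972717285) [ 0.46674882 -0.06274288  0.0909    ]
[[ 5.041e-01 -3.090e-02  1.000e-02]
 [ 4.780e-01 -1.126e-01  1.000e-02]
 [ 3.763e-01 -8.310e-02  1.000e-02]
 [ 4.012e-01  1.000e-04  1.000e-02]] [0.08576692 0.10592746 0.08685131] [ 0.43988871 -0.05662634  0.01      ]
-16.456850680266324
```

```bash
python3 -m creep '[[[-0.118,-0.175,-0.009,0,0,-0.058,100],[-0.101,-0.185,-0.009,0,0,-0.058,100],[-0.084,-0.193,-0.009,0,0,-0.058,100],[-0.066,-0.2,-0.009,0,0,-0.058,100],[-0.048,-0.205,-0.008,0,0,-0.058,100]]]' 40
python3 -m creep '[[[-0.029,-0.209,-0.009,0,0,-0.058,100],[-0.01,-0.21,-0.008,0,0,-0.058,100],[0.009,-0.21,-0.009,0,0,-0.058,100],[0.028,-0.209,-0.008,0,0,-0.059,100],[0.048,-0.205,-0.009,0,0,-0.058,100]]]'
python3 -m creep '[[[0.066,-0.2,-0.008,0,0,-0.059,100],[-0.072,-0.212,0.023,0,0,-0.088,100],[-0.042,-0.22,0.023,0,0,-0.088,100],[-0.011,-0.223,0.023,0,0,-0.088,100],[0.02,-0.223,0.023,0,0,-0.087,100]]]'
python3 -m creep '[[[0.05,-0.218,0.023,0,0,-0.088,100],[0.079,-0.209,0.023,0,0,-0.087,100],[0.107,-0.196,0.023,0,0,-0.088,100],[0.133,-0.18,0.023,0,0,-0.087,100],[0.156,-0.16,0.023,0,0,-0.088,100]]]'
python3 -m creep '[[[0.177,-0.137,0.023,0,0,-0.087,100],[0.194,-0.111,0.023,0,0,-0.088,100],[0.207,-0.084,0.023,0,0,-0.087,100],[0.216,-0.055,0.023,0,0,-0.088,100],[0,0,0,0,0,0,100]]]'
python3 - <<'E'
from h import *
Y=np.radians(85.3)
cv2.imwrite("pics/w1.png",grab_frame("wrist")[:,:,::-1]); cm=camera_model("wrist")
for X in [(.464,.2808,.076),(.464,.2808,.044)]: print(proj(cm,X))
plan([((.464,.281,.09),down(Y)),((.464,.281,.051),down(Y),.02)])
E
```

```text
time: 0.8
tcp_pos: [0.3159, -0.4904, 0.2402]
eef_rot: [-3.142, -0.0, -0.846]
contact_force: [-0.0, 0.6, -0.2]
grip_width: 0.0856
time: 1.3
tcp_pos: [0.4533, -0.3308, 0.249]
eef_rot: [3.141, -0.0, -0.389]
contact_force: [0.2, -0.5, 0.6]
grip_width: 0.0855
time: 1.8
tcp_pos: [0.4749, -0.1197, 0.2318]
eef_rot: [3.141, -0.0, 0.257]
contact_force: [1.0, 0.0, 0.1]
grip_width: 0.0852
time: 2.3
tcp_pos: [0.4687, 0.1038, 0.2091]
eef_rot: [3.141, -0.001, 0.945]
contact_force: [0.5, -0.3, -0.6]
grip_width: 0.0854
time: 2.8
tcp_pos: [0.4628, 0.2848, 0.1899]
eef_rot: [-3.14, -0.001, 1.497]
contact_force: [0.1, -0.7, -0.7]
grip_width: 0.0854
[282.06503167 206.1892893 ]
[282.39419932 197.96060834]
[[-0.003,0.002,0.167,0.0,0.0,0.001,100],[-0.002,0.002,0.167,0.0,0.0,0.001,100],[-0.003,0.001,0.166,-0.001,0.0,0.001,100],[0.0,0.0,0.098,0.0,0.0,0.0,100],[0.0,0.0,0.097,0.0,0.0,0.0,100]]
5 [0.464 0.281 0.051]
```

View pics/w1.png

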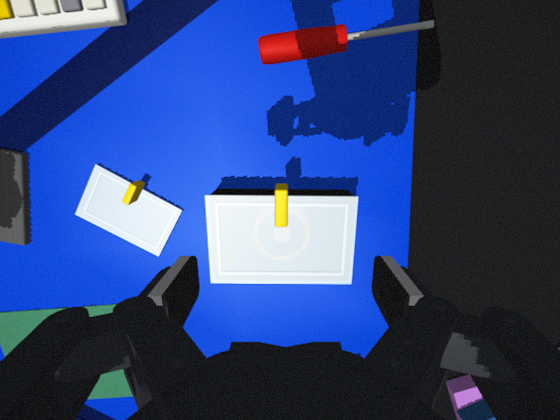

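The wrist view shows the tab centred at (281,205), against a predicted (282,206), so I descend and grip.

```bash
python3 -m creep '[[[-0.003,0.002,0.167,0,0,0.001,100],[-0.003,0.002,0.167,0,0,0.001,100],[-0.003,0.001,0.166,0,0,0.001,100],[0,0,0.098,0,0,0,100],[0,0,0.097,0,0,0,100]]]' 40
python3 -m creep '[[[0,0,0,0,0,0,0],[0,0,0,0,0,0,0],[0,0,0,0,0,0,0],[0,0,0,0,0,0,0],[0,0,0,0,0,0,0]]]' 50
python3 -m creep '[[[0,0,0,0,0,0,0],[0,0,0,0,0,0,0],[0,0,0,0,0,0,0]]]' 50
python3 - <<'E'
from h import *
s=state(); R0=rot(s); p0=s["tcp_pos"]; yaw=np.radians(-4.7)
c=np.array([.5089,.2771,.04]); piv=c+.05*np.array([np.cos(yaw),np.sin(yaw),0]); ax=np.array([-np.sin(yaw),np.cos(yaw),0])
w=[]
for a in (2,4,6,8,10,12,14,16,16,16):
    M=Rn.from_rotvec(ax*np.radians(a)).as_matrix(); w.append((piv+M@(p0-piv),M@R0,.05,0))
plan(w)
E
```

```text
time: 3.35
tcp_pos: [0.4648, 0.2773, 0.0504]
eef_rot: [-3.141, 0.001, 1.482]
contact_force: [-0.3, 0.9, -0.3]
grip_width: 0.085
time: 3.85
tcp_pos: [0.4656, 0.2791, 0.0528]
eef_rot: [3.14, -0.001, 1.485]
contact_force: [0.3, 0.6, 0.7]
grip_width: 0.012
time: 4.15
tcp_pos: [0.4658, 0.2792, 0.0529]
eef_rot: [3.14, -0.001, 1.485]
contact_force: [-1.0, -0.1, 6.6]
grip_width: 0.0112
[[0.0,0.003,-0.016,0.022,0.0,0.0,0],[0.0,0.002,-0.016,0.022,0.0,0.0,0],[0.0,0.003,-0.017,0.023,0.0,0.0,0],[0.0,0.002,-0.016,0.022,0.0,0.0,0],[0.0,0.003,-0.016,0.022,0.0,0.0,0]]
[[0.0,0.002,-0.016,0.022,-0.001,0.0,0],[0.0,0.003,-0.016,0.023,0.0,0.0,0],[0.0,0.003,-0.017,0.022,0.0,0.0,0],[0.0,0.0,0.0,0.0,0.0,0.0,0],[0.0,0.0,0.0,0.0,0.0,0.0,0]]
10 [0.4731 0.2786 0.0781]
```

```bash
python3 -m creep '[[[0,0.003,-0.016,0.022,0,0,0],[0,0.002,-0.016,0.022,0,0,0],[0,0.003,-0.017,0.023,0,0,0],[0,0.002,-0.016,0.022,0,0,0],[0,0.003,-0.016,0.022,0,0,0]]]'
python3 -m creep '[[[0,0.002,-0.016,0.022,0,0,0],[0,0.003,-0.016,0.023,0,0,0],[0,0.003,-0.017,0.022,0,0,0],[0,0,0,0,0,0,0],[0,0,0,0,0,0,0]]]'
python3 - <<'E'
from h import *
cv2.imwrite("pics/s1.png",cv2.resize(grab_frame("scene")[200:340,280:480,::-1],None,fx=3.5,fy=3.5,interpolation=cv2.INTER_CUBIC))
E
```

```text
time: 4.65
tcp_pos: [0.4688, 0.2789, 0.0684]
eef_rot: [-2.966, -0.001, 1.485]
contact_force: [-2.3, 1.5, 4.2]
grip_width: 0.011
time: 5.15
tcp_pos: [0.4733, 0.2783, 0.0769]
eef_rot: [-2.866, -0.001, 1.485]
contact_force: [2.2, -0.4, 2.1]
grip_width: 0.0111
```

View pics/s1.png

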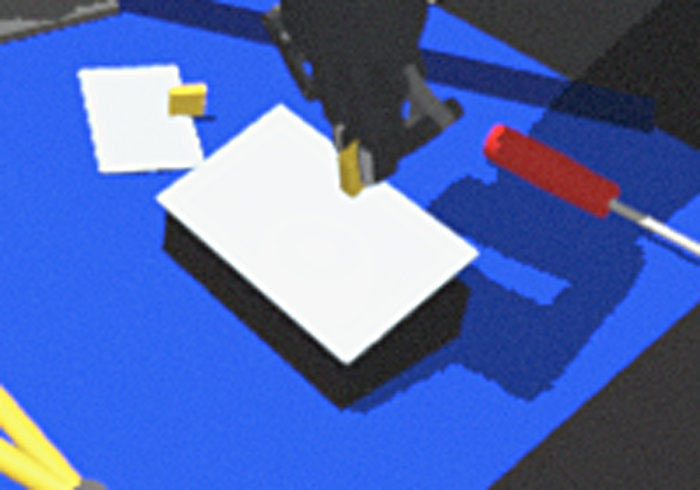

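The scene picture confirms the lid tilted on its far edge. Now lift and carry it to the mat.

Run:
```python
from h import *
s=state();p=s["tcp_pos"];R=rot(s);D=down(1.485)
plan([(p+[0,0,.02],R,.01,0),(p+[0,0,.08],R,.03,0),((.50,.25,.16),D,.03,0),((.629,-.016,.12),D,.035,0),((.629,-.016,.045),D,.02,0)])
```

```text
[[0.0,-0.009,-0.032,0.0,0.0,0.0,0],[0.0,-0.009,-0.032,0.0,0.0,0.0,0],[0.0,-0.009,-0.032,0.0,0.0,0.0,0],[0.0,-0.027,-0.096,0.0,0.0,0.0,0],[0.0,-0.027,-0.096,0.0,0.0,0.0,0]]
[[0.0,-0.028,-0.097,0.0,0.0,0.0,0],[-0.065,0.068,-0.027,-0.088,0.0,0.0,0],[-0.064,0.071,-0.018,-0.088,0.0,0.0,0],[-0.141,0.084,0.022,0.0,0.0,0.0,0],[-0.141,0.084,0.022,0.0,0.0,0.0,0]]
[[-0.141,0.084,0.022,0.0,0.0,0.0,0],[-0.141,0.084,0.022,0.0,0.0,0.0,0],[-0.141,0.084,0.022,0.0,0.0,0.0,0],[-0.141,0.084,0.023,0.0,0.0,0.0,0],[-0.141,0.084,0.022,0.0,0.0,0.0,0]]
[[-0.141,0.084,0.023,0.0,0.0,0.0,0],[-0.142,0.085,0.022,0.0,0.0,0.0,0],[0.0,0.0,0.094,0.0,0.0,0.0,0],[0.0,0.0,0.094,0.0,0.0,0.0,0],[0.0,0.0,0.094,0.0,0.0,0.0,0]]
[[0.0,0.0,0.093,0.0,0.0,0.0,0]]
21 [ 0.6291 -0.016   0.045 ]
```

```bash
python3 -m creep '[[[0,-0.009,-0.032,0,0,0,0],[0,-0.009,-0.032,0,0,0,0],[0,-0.009,-0.032,0,0,0,0],[0,-0.027,-0.096,0,0,0,0],[0,-0.027,-0.096,0,0,0,0]]]' 60
python3 -m creep '[[[0,-0.028,-0.097,0,0,0,0],[-0.032,0.034,-0.014,-0.044,0,0,0],[-0.032,0.034,-0.014,-0.044,0,0,0],[-0.032,0.035,-0.01,-0.044,0,0,0],[-0.032,0.035,-0.01,-0.044,0,0,0]]]'
python3 -m creep '[[[-0.141,0.084,0.022,0,0,0,0],[-0.141,0.084,0.022,0,0,0,0],[-0.141,0.084,0.022,0,0,0,0],[-0.141,0.084,0.022,0,0,0,0],[-0.141,0.084,0.022,0,0,0,0]]]'
python3 -m creep '[[[-0.141,0.084,0.022,0,0,0,0],[-0.141,0.084,0.022,0,0,0,0],[-0.141,0.084,0.022,0,0,0,0],[-0.141,0.084,0.022,0,0,0,0],[0,0,0.094,0,0,0,0]]]'
python3 -m creep '[[[0,0,0.094,0,0,0,0],[0,0,0.094,0,0,0,0],[0,0,0,0,0,0,0],[0,0,0,0,0,0,0],[0,0,0,0,0,0,0]]]'
python3 - <<'E'
from h import *
s=state(); print(s["tcp_pos"],s["eef_rot"],s["contact_force"],s["grip_width"])
cv2.imwrite("pics/s2.png",cv2.resize(grab_frame("scene")[140:310,140:360,::-1],None,fx=3.4,fy=3.4,interpolation=cv2.INTER_CUBIC))
plan([((.629,-.016,.03),down(1.485),.012,0),((.629,-.016,.02),down(1.485),.004,0)])
E
```

```text
time: 5.7
tcp_pos: [0.4714, 0.2779, 0.1367]
eef_rot: [-2.86, 0.001, 1.485]
contact_force: [-0.0, -0.2, -0.3]
grip_width: 0.0106
time: 6.2
tcp_pos: [0.4987, 0.2499, 0.1616]
eef_rot: [-3.14, 0.0, 1.485]
contact_force: [0.1, 0.3, -0.7]
grip_width: 0.0109
time: 6.7
tcp_pos: [0.5702, 0.1014, 0.1391]
eef_rot: [-3.137, -0.0, 1.485]
contact_force: [-0.8, 1.0, -0.6]
grip_width: 0.011
time: 7.2
tcp_pos: [0.6307, -0.0196, 0.1051]
eef_rot: [3.139, 0.002, 1.481]
contact_force: [-0.1, -0.0, -0.2]
grip_width: 0.0105
time: 7.7
tcp_pos: [0.6284, -0.0157, 0.0664]
eef_rot: [-3.141, 0.0, 1.485]
contact_force: [0.3, -0.3, -0.5]
grip_width: 0.0105
[ 0.62835208 -0.01565453  0.06642734] [-3.14052082e+00  1.81276585e-04  1.48491025e+00] [ 0.34262018 -0.3351643  -0.52930947] 0.010491874999003786
[[0.0,0.001,0.046,0.0,0.0,0.0,0],[0.0,0.001,0.046,0.0,0.0,0.0,0],[-0.001,0.0,0.045,0.0,0.0,0.0,0],[0.0,0.001,0.046,0.0,0.0,0.0,0],[0.0,0.0,0.017,0.0,0.0,0.0,0]]
[[0.0,0.0,0.016,0.0,0.0,0.0,0],[0.0,0.0,0.017,0.0,0.0,0.0,0]]
7 [ 0.629  -0.0159  0.02  ]
```

View pics/s2.png

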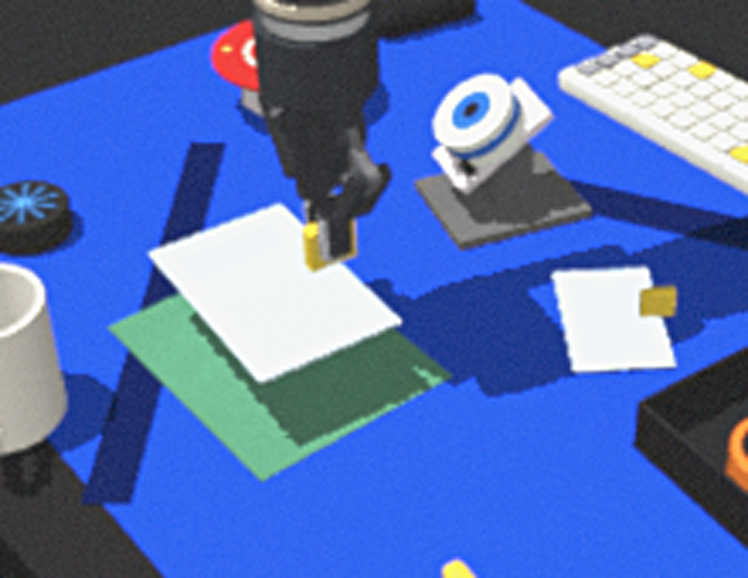

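The picture shows the lid held level above the mat. Lowering, releasing and raising.

```bash
python3 -m creep '[[[0,0.001,0.046,0,0,0,0],[0,0.001,0.046,0,0,0,0],[0,0,0.045,0,0,0,0],[0,0.001,0.046,0,0,0,0],[0,0,0.017,0,0,0,0]]]'
python3 -m creep '[[[0,0,0.016,0,0,0,0],[0,0,0.013,0,0,0,0],[0,0,0,0,0,0,0],[0,0,0,0,0,0,0]]]'
```

```text
time: 8.25
tcp_pos: [0.6268, -0.0155, 0.0228]
eef_rot: [-3.135, -0.0, 1.485]
contact_force: [0.6, 0.7, -0.4]
grip_width: 0.0107
time: 8.65
tcp_pos: [0.6283, -0.0158, 0.0194]
eef_rot: [-3.139, 0.0, 1.485]
contact_force: [-0.2, -0.1, -1.3]
grip_width: 0.0108
```

```bash
python3 -m creep '[[[0,0,0.005,0,0,0,0],[0,0,0.005,0,0,0,0],[0,0,0,0,0,0,0],[0,0,0,0,0,0,0]]]'
```

```text
time: 9.05
tcp_pos: [0.6285, -0.0158, 0.019]
eef_rot: [-3.139, 0.0, 1.485]
contact_force: [-3.4, 0.5, 6.6]
grip_width: 0.0111
```

```bash
python3 -m creep '[[[0,0,0,0,0,0,30],[0,0,0,0,0,0,60],[0,0,0,0,0,0,60],[0,0,-0.1,0,0,0,60],[0,0,-0.2,0,0,0,60]]]'
python3 -m creep '[[[0,0,-0.2,0,0,0,100],[0,0,-0.2,0,0,0,100],[0,0,-0.1,0,0,0,100],[0,0,0,0,0,0,100],[0,0,0,0,0,0,100]]]'
python3 - <<'E'
from h import *
s=state(); print(s["tcp_pos"],s["grip_width"])
im=grab_frame("top");cm=camera_model("top")
for lo,hi,z,n in [((5,140,100),(17,255,255),.0315,"bat"),((0,0,150),(120,60,255),.01,"lid"),((18,120,120),(35,255,255),.04,"tab")]:
    for c in blobs(im,lo,hi,20)[1]:
        x,y=c.mean((0,1))
        if 100<x<470 and 90<y<345:
            w=np.array([onz(cm,p[0],z)[:2] for p in c],np.float32)*1000; r=cv2.minAreaRect(w);print(n,np.round(r[0],1),np.round(r[1],1),round(r[2],1),cv2.minEnclosingCircle(w))
cv2.imwrite("pics/t2.png",cv2.resize(im[110:270,110:345,::-1],None,fx=3.4,fy=3.4,interpolation=cv2.INTER_CUBIC))
plan([((.5,.26,.2),down(1.485))])
E
```

```text
time: 9.55
tcp_pos: [0.6248, -0.0152, 0.0732]
eef_rot: [-3.129, -0.001, 1.485]
contact_force: [0.7, -0.2, -0.4]
grip_width: 0.0514
time: 10.05
tcp_pos: [0.6281, -0.0157, 0.1763]
eef_rot: [-3.138, -0.0, 1.485]
contact_force: [-0.0, 0.5, -0.7]
grip_width: 0.0851
[ 0.62812995 -0.01569129  0.17629701] 0.08514175916973037
bat [504.8 276.2] [65.7 67.9] 1.4 ((504.7691955566406, 276.2104187011719), 35.4003791809082)
lid [234.5 -99.4] [111.5 121. ] 0.5 ((232.18572998046875, -98.75152587890625), 80.24860382080078)
lid [310.1 401.6] [ 7.4 77.8] 3.2 ((308.6960144042969, 401.58526611328125), 38.92504119873047)
lid [436.2 -86.4] [ 41.2 112.5] 85.9 ((436.83111572265625, -76.66822814941406), 56.63744354248047)
lid [ 480.5 -294.7] [79.7 79.1] 25.9 ((480.3155517578125, -294.4589538574219), 40.53203582763672)
lid [495.3 130.2] [36.4 69.8] 57.1 ((494.614013671875, 129.06417846679688), 38.481815338134766)
lid [ 610.  -102.9] [11.4 46.6] 80.4 ((609.7481689453125, -104.48348999023438), 23.2938232421875)
lid [614.5 -88.6] [ 9.8 37.3] 82.8 ((614.4979248046875, -88.91340637207031), 18.81736946105957)
lid [645.3  79.6] [26.8  9.6] 0.6 ((645.2725830078125, 80.7548828125), 13.859729766845703)
lid [761.1 -30.6] [134.4  31.1] 78.7 ((763.4727172851562, -31.41891860961914), 67.59211730957031)
tab [711.7 246.5] [38.3 87.6] 0.2 ((709.48193359375, 245.6410369873047), 45.36749267578125)
[[0.188,-0.108,-0.017,-0.001,0.0,0.0,100],[0.188,-0.108,-0.017,-0.001,0.0,0.0,100],[0.188,-0.107,-0.018,0.0,0.0,0.0,100],[0.188,-0.108,-0.018,-0.001,0.0,0.0,100],[0.189,-0.107,-0.018,0.0,0.0,0.0,100]]
[[0.188,-0.108,-0.017,-0.001,0.0,0.0,100],[0.189,-0.107,-0.018,0.0,0.0,0.0,100]]
7 [0.5001 0.26   0.2   ]
```

View pics/t2.png

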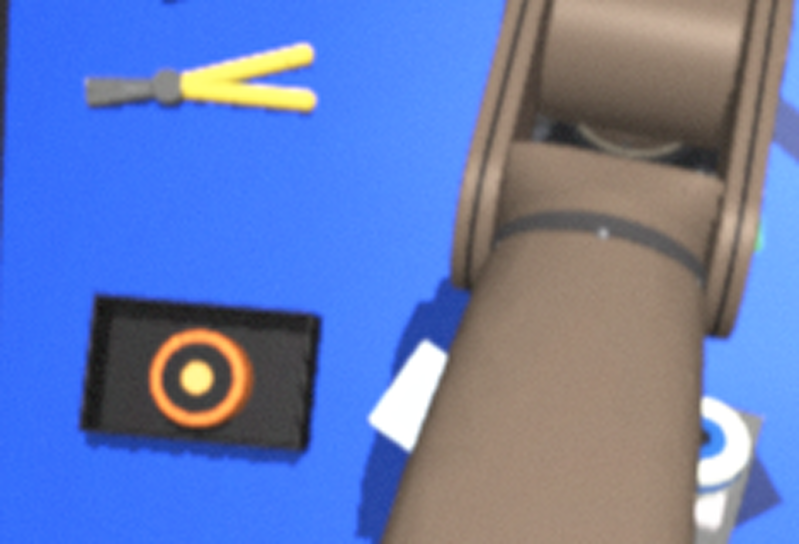

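The top view shows the open tub with the battery's brass spot at crop (197,378). The arm hides the lid for now. Moving over the tub.

```bash
python3 -m creep '[[[0.188,-0.108,-0.017,0,0,0,100],[0.188,-0.108,-0.017,0,0,0,100],[0.188,-0.107,-0.018,0,0,0,100],[0.188,-0.108,-0.018,0,0,0,100],[0.189,-0.107,-0.018,0,0,0,100]]]'
python3 -m creep '[[[0.188,-0.108,-0.017,0,0,0,100],[0.189,-0.107,-0.018,0,0,0,100],[0,0,0,0,0,0,100],[0,0,0,0,0,0,100],[0,0,0,0,0,0,100]]]'
python3 - <<'E'
from h import *
ct=camera_model("top"); print("top brass",onz(ct,(197/3.4+110,378/3.4+110),.0315))
s=state();cm=camera_model("wrist");im=grab_frame("wrist")
for lo,hi in [((18,80,100),(35,255,255)),((5,140,80),(17,255,255))]:
    for c in blobs(im,lo,hi,80)[1]:
        (u,v),a,_=cv2.fitEllipse(c); print(u,v,a,onz(cm,(u,v),.0315))
E
```

```text
time: 10.6
tcp_pos: [0.5352, 0.1821, 0.192]
eef_rot: [-3.133, 0.001, 1.484]
contact_force: [0.9, 0.3, 0.9]
grip_width: 0.0857
time: 11.1
tcp_pos: [0.5009, 0.2588, 0.2004]
eef_rot: [-3.136, 0.001, 1.484]
contact_force: [1.1, -0.1, 0.9]
grip_width: 0.0854
top brass [0.50421992 0.27750317 0.0315    ]
290.73974609375 338.87188720703125 (11.424817085266113, 78.33932495117188) [0.68907312 0.25005546 0.0315    ]
75.32315826416016 301.34991455078125 (15.995831489562988, 30.44931411743164) [ 0.61264822 -0.00609622  0.0315    ]
303.1800537109375 195.5789031982422 (54.5848274230957, 56.10062789916992) [0.50564733 0.27896899 0.0315    ]
154.4931640625 156.5833282470703 (13.30191421508789, 26.40251350402832) [0.4498065  0.12560547 0.0315    ]
303.9892578125 199.25027465820312 (59.241695404052734, 67.75286102294922) [0.50984191 0.27955777 0.0315    ]
```

Run:
```python
from h import *
D=down(1.487)
plan([((.505,.278,.06),D,.04),((.505,.278,.007),D,.015)])
```

```text
[[0.025,0.003,0.176,-0.001,0.0,-0.001,100],[0.025,0.003,0.176,-0.001,0.0,0.0,100],[0.025,0.003,0.176,-0.001,0.0,-0.001,100],[0.024,0.003,0.176,0.0,0.001,0.0,100],[0.0,0.0,0.066,0.0,0.0,0.0,100]]
[[0.0,0.0,0.066,0.0,0.0,0.0,100],[0.0,0.0,0.066,0.0,0.0,0.0,100],[0.0,0.0,0.067,0.0,0.0,0.0,100]]
8 [0.5049 0.278  0.0069]
```

```bash
python3 -m creep '[[[0.025,0.003,0.176,0,0,0,100],[0.025,0.003,0.176,0,0,0,100],[0.025,0.003,0.176,0,0,0,100],[0.024,0.003,0.176,0,0,0,100],[0,0,0.066,0,0,0,100]]]'
python3 -m creep '[[[0,0,0.066,0,0,0,100],[0,0,0.066,0,0,0,100],[0,0,0.067,0,0,0,100],[0,0,0,0,0,0,100],[0,0,0,0,0,0,100]]]'
python3 -m creep '[[[0,0,0,0,0,0,60],[0,0,0,0,0,0,60],[0,0,0,0,0,0,60],[0,0,0,0,0,0,60],[0,0,0,0,0,0,60]]]' 40
python3 - <<'E'
from h import *
cm=camera_model("wrist");im=grab_frame("wrist")
cv2.imwrite("pics/w2.png",im[:,:,::-1])
E
```

```text
time: 11.65
tcp_pos: [0.5027, 0.2773, 0.0437]
eef_rot: [-3.132, 0.003, 1.483]
contact_force: [-0.1, 0.2, 0.4]
grip_width: 0.0851
time: 12.15
tcp_pos: [0.505, 0.2795, 0.0087]
eef_rot: [-3.139, -0.0, 1.485]
contact_force: [0.2, 0.0, -0.3]
grip_width: 0.0855
time: 12.65
tcp_pos: [0.5058, 0.2798, 0.0098]
eef_rot: [-3.141, -0.001, 1.485]
contact_force: [0.5, -0.9, 6.1]
grip_width: 0.0629
```

View pics/w2.png

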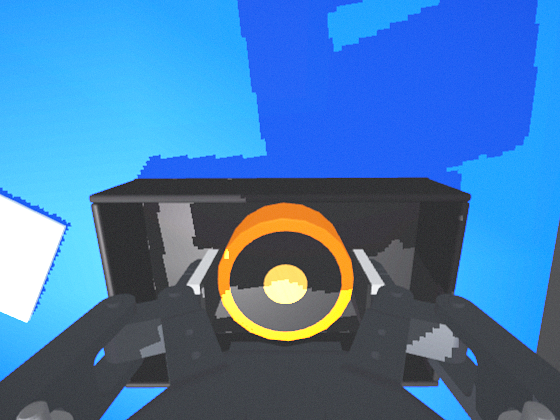

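Battery is between the pads (brass spot at (285,284)), opening 63 mm. Tighten, lift and plan the carry to the deck.

```bash
python3 -m creep '[[[0,0,0,0,0,0,30],[0,0,0,0,0,0,30],[0,0,0,0,0,0,30]]]' 60
python3 - <<'E'
from h import *
s=state();cm=camera_model("wrist");b=onz(cm,(285.5,284),.0315);print(s["tcp_pos"],s["grip_width"],b,"tool offs",rot(s).T@(b-s["tcp_pos"]))
p=s["tcp_pos"]; D=down(1.487)
plan([(p+[0,0,.015],D,.008,30),(p+[0,0,.13],D,.035,30),((.56,0.0,.2),down(1.2),.045,30),((.48,-.284,.17),down(.6),.045,30)])
E
```

```text
time: 13.0
tcp_pos: [0.5059, 0.2799, 0.01]
eef_rot: [-3.141, -0.001, 1.485]
contact_force: [-0.3, 0.1, 7.5]
grip_width: 0.0622
[0.50587601 0.27986747 0.00996257] 0.06215889173579089 [0.50773 0.28084 0.0315 ] tool offs [ 0.00115266  0.0017479  -0.02153741]
[[0.0,0.0,-0.037,0.0,0.0,-0.001,30],[0.0,0.0,-0.038,0.0,-0.001,0.0,30],[0.0,0.0,-0.144,0.0,0.0,0.0,30],[0.0,0.0,-0.144,0.0,0.0,0.0,30],[0.0,0.0,-0.143,0.0,0.0,0.0,30]]
[[0.0,0.0,-0.144,0.0,0.0,0.0,30],[-0.196,0.055,-0.043,0.0,0.0,0.026,30],[-0.194,0.063,-0.043,0.0,0.0,0.026,30],[-0.191,0.071,-0.043,0.0,0.0,0.026,30],[-0.188,0.079,-0.043,0.0,0.0,0.026,30]]
[[-0.184,0.087,-0.043,0.0,0.0,0.026,30],[-0.18,0.094,-0.042,0.0,0.0,0.026,30],[-0.177,0.101,-0.043,0.0,0.0,0.026,30],[-0.21,0.02,0.022,0.0,0.0,0.055,30],[-0.207,0.038,0.021,0.0,0.0,0.055,30]]
[[-0.203,0.056,0.022,0.0,0.0,0.054,30],[-0.198,0.073,0.021,0.0,0.0,0.055,30],[-0.191,0.09,0.022,0.0,0.0,0.054,30],[-0.182,0.105,0.021,0.0,0.0,0.055,30],[-0.173,0.121,0.022,0.0,0.001,0.054,30]]
20 [ 0.4799 -0.2841  0.17  ]
```

```bash
python3 -m creep '[[[0,0,-0.037,0,0,0,30],[0,0,-0.038,0,0,0,30],[0,0,-0.144,0,0,0,30],[0,0,-0.144,0,0,0,30],[0,0,-0.143,0,0,0,30]]]'
python3 -m creep '[[[0,0,-0.144,0,0,0,30],[-0.196,0.055,-0.043,0,0,0.026,30],[-0.194,0.063,-0.043,0,0,0.026,30],[-0.191,0.071,-0.043,0,0,0.026,30],[-0.188,0.079,-0.043,0,0,0.026,30]]]'
python3 -m creep '[[[-0.184,0.087,-0.043,0,0,0.026,30],[-0.18,0.094,-0.042,0,0,0.026,30],[-0.177,0.101,-0.043,0,0,0.026,30],[-0.21,0.02,0.022,0,0,0.055,30],[-0.207,0.038,0.021,0,0,0.055,30]]]'
python3 -m creep '[[[-0.203,0.056,0.022,0,0,0.054,30],[-0.198,0.073,0.021,0,0,0.055,30],[-0.191,0.09,0.022,0,0,0.054,30],[-0.182,0.105,0.021,0,0,0.055,30],[-0.173,0.121,0.022,0,0,0.054,30]]]'
python3 -m creep '[[[0,0,0,0,0,0,30],[0,0,0,0,0,0,30],[0,0,0,0,0,0,30]]]'
python3 - <<'E'
from h import *
s=state(); print(s["tcp_pos"],s["eef_rot"])
cm=camera_model("wrist");im=grab_frame("wrist")
cv2.imwrite("pics/w3.png",im[:,:,::-1])
for X in [(.48,-.284,.05)]: print(proj(cm,X))
ct=camera_model("top"); it=grab_frame("top")
h=cv2.cvtColor(im,cv2.COLOR_RGB2HSV); m=cv2.inRange(h,(0,150,60),(7,255,255))|cv2.inRange(h,(173,150,60),(180,255,255))
cs,_=cv2.findContours(m,cv2.RETR_EXTERNAL,cv2.CHAIN_APPROX_NONE)
for c in cs:
    if cv2.contourArea(c)>500: print(cv2.boundingRect(c),cv2.contourArea(c))
# lid from top view
for lo,hi,z,n in [((0,0,150),(120,60,255),.01,"lid"),((50,60,60),(80,255,255),.002,"mat")]:
    for c in blobs(it,lo,hi,1500)[1]:
        w=np.array([onz(ct,p[0],z)[:2] for p in c],np.float32)*1000; r=cv2.minAreaRect(w);print(n,np.round(r[0],1),np.round(r[1],1),round(r[2],1))
E
```

```text
time: 13.5
tcp_pos: [0.5042, 0.2791, 0.1102]
eef_rot: [-3.137, 0.001, 1.485]
contact_force: [1.6, 0.0, -0.9]
grip_width: 0.0618
time: 14.0
tcp_pos: [0.5351, 0.1178, 0.1729]
eef_rot: [-3.138, 0.001, 1.32]
contact_force: [0.3, -0.2, -2.4]
grip_width: 0.0618
time: 14.5
tcp_pos: [0.5354, -0.0834, 0.1899]
eef_rot: [-3.139, 0.001, 1.023]
contact_force: [1.3, -0.5, -2.5]
grip_width: 0.0616
time: 15.0
tcp_pos: [0.4771, -0.2857, 0.1678]
eef_rot: [-3.139, 0.002, 0.595]
contact_force: [0.7, -0.0, -2.4]
grip_width: 0.0621
time: 15.3
tcp_pos: [0.4781, -0.2836, 0.1679]
eef_rot: [-3.139, 0.002, 0.6]
contact_force: [0.3, -0.1, -1.3]
grip_width: 0.0617
[ 0.47813798 -0.28360546  0.16790357] [-3.13865928e+00  2.27377909e-03  5.99840670e-01]
[286.16788898 206.70935278]
(252, 170, 72, 45) 1999.5
(218, 134, 139, 109) 6256.5
lid [143.3 623.2] [204.1  66.5] 9.1
lid [232.3  -8.5] [112.2 302.2] 0.9
lid [671.4 -18.7] [158.8 104.5] 85.3
lid [900.6 277.8] [155.   92.3] 22.8
lid [1025.7   24.5] [  62.4 1390.8] 0.1
mat [672.1 -19.6] [145.4 185.4] 0.6
mat [ 811.9 -621.8] [ 85.1 181.3] 87.3
```

View pics/w3.png

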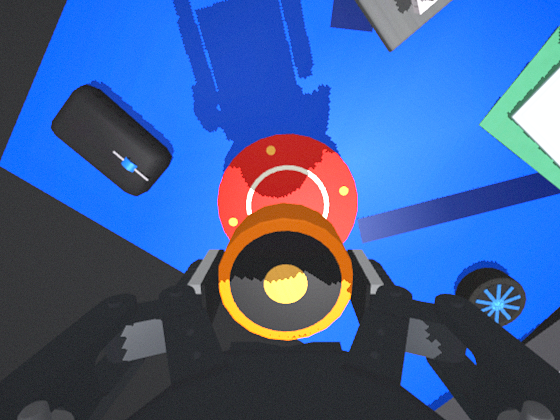

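```bash
cat > deck.py <<'E'
from h import *
from scipy.optimize import least_squares
def circ(im,cm,z,r,vmax):
    h=cv2.cvtColor(im,cv2.COLOR_RGB2HSV); m=cv2.inRange(h,(0,150,60),(7,255,255))|cv2.inRange(h,(173,150,60),(180,255,255))
    c=max(cv2.findContours(m,cv2.RETR_EXTERNAL,cv2.CHAIN_APPROX_NONE)[0],key=cv2.contourArea)
    w=np.array([onz(cm,p[0],z)[:2] for p in c if p[0][1]<vmax])
    f=least_squares(lambda q:np.hypot(*(w-q[:2]).T)-q[2],[.48,-.284,r],loss="soft_l1",f_scale=.001); return f.x
E
python3 - <<'E'
from deck import *
im=cv2.cvtColor(cv2.imread("pics/w3.png"),cv2.COLOR_BGR2RGB); cm=camera_model("wrist"); s=state()
print("deck wrist",circ(im,cm,.05,.065,205))
ct=camera_model("top")
print("deck top (view now)",circ(grab_frame("top"),ct,.05,.065,999))
from h import *
b=onz(cm,(285.5,284),s["tcp_pos"][2]+.0215); print("brass",b,s["tcp_pos"])
E
```

```text
deck wrist [ 0.48055082 -0.282505    0.06295482]
deck top (view now) [ 0.4808097  -0.27205792  0.05283865]
brass [ 0.47976897 -0.28353402  0.18962585] [ 0.47850116 -0.28328669  0.16812585]
```

Run:
```python
from h import *
D=down(.6)
plan([((.480,-.2832,.075),D,.035,30),((.48,-.2832,.060),D,.008,30)])
```

```text
[[0.002,0.001,0.155,0.0,0.0,0.0,30],[0.003,0.002,0.155,-0.001,0.001,0.0,30],[0.002,0.001,0.156,0.0,0.0,0.001,30],[0.0,0.0,0.037,0.0,0.0,0.0,30],[0.0,0.0,0.038,0.0,0.0,0.0,30]]
5 [ 0.4799 -0.2832  0.06  ]
```

```bash
python3 -m creep '[[[0.002,0.001,0.155,0,0,0,30],[0.003,0.002,0.155,-0.001,0.001,0,30],[0.002,0.001,0.156,0,0,0,30],[0,0,0.037,0,0,0,30],[0,0,0.034,0,0,0,30]]]'
python3 -m creep '[[[0,0,0,0,0,0,30],[0,0,0,0,0,0,30],[0,0,0,0,0,0,30]]]'
python3 -m creep '[[[0,0,0.007,0,0,0,30],[0,0,0.007,0,0,0,30],[0,0,0,0,0,0,30],[0,0,0,0,0,0,30]]]'
```

```text
time: 15.95
tcp_pos: [0.4798, -0.2837, 0.0604]
eef_rot: [-3.141, 0.001, 0.6]
contact_force: [0.1, -0.0, -0.5]
grip_width: 0.0621
time: 16.25
tcp_pos: [0.4805, -0.2852, 0.0624]
eef_rot: [3.139, 0.0, 0.599]
contact_force: [1.1, 0.6, -1.3]
grip_width: 0.0619
time: 16.65
tcp_pos: [0.4795, -0.2844, 0.0578]
eef_rot: [-3.141, 0.001, 0.599]
contact_force: [0.7, -0.1, -2.1]
grip_width: 0.062
```

```bash
python3 -m creep '[[[0,0,0.005,0,0,0,30],[0,0,0.004,0,0,0,30],[0,0,0,0,0,0,30],[0,0,0,0,0,0,30]]]'
```

```text
time: 17.05
tcp_pos: [0.4796, -0.2845, 0.0565]
eef_rot: [-3.141, 0.001, 0.599]
contact_force: [-1.9, 0.6, 3.1]
grip_width: 0.062
```

Contact at the expected height. Release, retreat upwards, and check from above.

```bash
python3 -m creep '[[[0,0,0,0,0,0,85],[0,0,0,0,0,0,100],[0,0,0,0,0,0,100],[0,0,0,0,0,0,100],[0,0,-0.15,0,0,0,100]]]'
python3 -m creep '[[[0,0,-0.2,0,0,0,100],[0,0,-0.2,0,0,0,100],[0,0,-0.05,0,0,0,100],[0,0,0,0,0,0,100],[0,0,0,0,0,0,100]]]'
python3 - <<'E'
from deck import *
s=state(); print(s["tcp_pos"]); cm=camera_model("wrist"); im=grab_frame("wrist")
print("deck",circ(im,cm,.05,.065,999))
for c in blobs(im,(18,80,100),(35,255,255),60)[1]:
    (u,v),a,_=cv2.fitEllipse(c); print("brass?",u,v,np.round(a,1),onz(cm,(u,v),.078))
h=cv2.cvtColor(im,cv2.COLOR_RGB2HSV)
m=cv2.inRange(h,(0,0,150),(180,70,255)); 
sx=np.cos(np.radians(-16.4));sy=np.sin(np.radians(-16.4));n=np.array([.5736*sx,.5736*sy,.8192])
T=np.array([.4667,-.0627,.0909]); cr=T-.028*n; print("cradle",cr)
# tool: jaws along stand y
X=np.array([-sy,sx,0]);Z=-n;Yv=np.cross(Z,X);Q=np.c_[X,Yv,Z]
tgt=cr+.006*n; print(tgt)
p,R=plan([((.53,-.15,.25),down(.9)),(cr+.15*n,Q)])
E
```

```text
time: 17.55
tcp_pos: [0.4767, -0.2821, 0.0819]
eef_rot: [-3.132, 0.003, 0.599]
contact_force: [0.2, -0.3, -0.2]
grip_width: 0.0852
time: 18.05
tcp_pos: [0.479, -0.2839, 0.1747]
eef_rot: [-3.139, 0.001, 0.599]
contact_force: [0.0, -0.7, -0.3]
grip_width: 0.0854
[ 0.4789842  -0.28386323  0.17468199]
deck [ 0.47991933 -0.28242044  0.06355637]
brass? 285.4896545410156 211.51939392089844 [69.3 72.2] [ 0.47964285 -0.28335047  0.078     ]
cradle [ 0.45129265 -0.05816537  0.0679624 ]
[ 0.45459423 -0.05913708  0.0728776 ]
[[0.147,-0.102,-0.095,-0.001,0.0,-0.048,100],[0.154,-0.091,-0.095,-0.001,0.0,-0.048,100],[0.161,-0.078,-0.095,0.0,0.0,-0.048,100],[0.166,-0.067,-0.096,-0.001,0.001,-0.048,100],[0.046,-0.032,0.049,0.064,-0.012,-0.039,100]]
[[0.049,-0.025,0.051,0.064,-0.013,-0.04,100],[0.051,-0.016,0.052,0.064,-0.012,-0.039,100],[0.053,-0.008,0.053,0.064,-0.013,-0.04,100],[0.054,0.001,0.052,0.064,-0.012,-0.039,100],[0.054,0.01,0.05,0.064,-0.013,-0.04,100]]
10 [ 0.5338 -0.0825  0.1909]
```

```bash
python3 -m creep '[[[0.147,-0.102,-0.095,0,0,-0.048,100],[0.154,-0.091,-0.095,0,0,-0.048,100],[0.161,-0.078,-0.095,0,0,-0.048,100],[0.166,-0.067,-0.096,0,0,-0.048,100],[0.046,-0.032,0.049,0.064,-0.012,-0.039,100]]]'
python3 -m creep '[[[0.049,-0.025,0.051,0.064,-0.013,-0.04,100],[0.051,-0.016,0.052,0.064,-0.012,-0.039,100],[0.053,-0.008,0.053,0.064,-0.013,-0.04,100],[0.054,0.001,0.052,0.064,-0.012,-0.039,100],[0.054,0.01,0.05,0.064,-0.013,-0.04,100]]]'
python3 -m creep '[[[0,0,0,0,0,0,100],[0,0,0,0,0,0,100],[0,0,0,0,0,0,100]]]'
python3 - <<'E'
from h import *
s=state(); print(s["tcp_pos"],s["eef_rot"],s["joints"].round(2))
cm=camera_model("wrist"); im=grab_frame("wrist"); cv2.imwrite("pics/w4.png",im[:,:,::-1])
n=np.array([.5736*np.cos(-.2862),.5736*np.sin(-.2862),.8192]); T=np.array([.4667,-.0627,.0909]); print(proj(cm,T))
for c in blobs(im,(95,60,20),(130,255,255),60)[1]:
    if len(c)>20:
        (u,v),a,_=cv2.fitEllipse(c)
        if a[1]<120:
            C,d=ray(cm,(u,v)); print(u,v,np.round(a,1), C+d*(n@(T-C))/(n@d))
E
```

```text
time: 18.6
tcp_pos: [0.5328, -0.1366, 0.2454]
eef_rot: [-3.043, 0.015, 0.969]
contact_force: [-0.5, -1.6, 0.6]
grip_width: 0.0852
time: 19.1
tcp_pos: [0.5338, -0.0828, 0.1905]
eef_rot: [-2.522, -0.0, 1.287]
contact_force: [0.0, 0.4, 0.4]
grip_width: 0.0857
time: 19.4
tcp_pos: [0.5344, -0.0837, 0.1933]
eef_rot: [-2.531, 0.001, 1.284]
contact_force: [0.6, -0.7, 0.7]
grip_width: 0.0856
[ 0.53437746 -0.08372629  0.19332361] [-2.53113232e+00  1.03867353e-03  1.28392873e+00] [-0.33  0.38  1.62 -0.03  1.76 -1.61]
[285.03849108 203.30528667]
483.5987548828125 400.61688232421875 [ 8. 51.] [ 0.71920686  0.10383006 -0.04579414]
108.58291625976562 398.7221984863281 [48.3 65.9] [ 0.59281732 -0.31428583 -0.04354606]
```

View pics/w4.png

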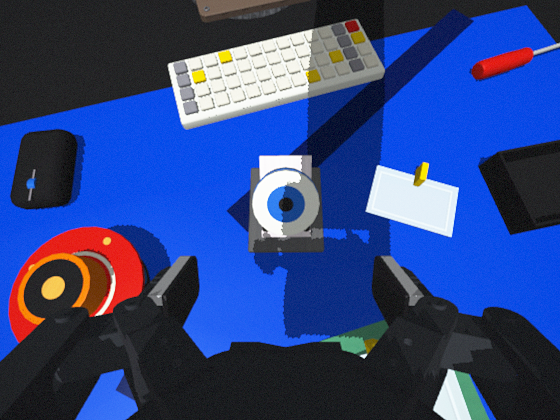

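Blue spot at (286,204), against a predicted (285,203), so the estimate holds. Approach along the disc axis.

Run:
```python
from h import *
sx=np.cos(np.radians(-16.4));sy=np.sin(np.radians(-16.4));n=np.array([.5736*sx,.5736*sy,.8192])
T=np.array([.4667,-.0627,.0909]); cr=T-.028*n
X=np.array([-sy,sx,0]);Z=-n;Q=np.c_[X,np.cross(Z,X),Z]
plan([(cr+.06*n,Q,.032),(cr+.006*n,Q,.015)])
```

```text
[[0.002,0.001,0.155,0.0,0.0,0.0,100],[0.002,0.001,0.155,0.0,0.0,0.0,100],[0.002,0.002,0.156,0.001,0.0,-0.001,100],[0.0,0.0,0.067,0.0,0.0,0.0,100],[0.0,0.0,0.068,0.0,0.0,0.0,100]]
[[0.0,0.0,0.067,0.0,0.0,0.0,100],[0.0,0.0,0.068,0.0,0.0,0.0,100]]
7 [ 0.4546 -0.0591  0.0728]
```

```bash
python3 -m creep '[[[0.002,0.001,0.155,0,0,0,100],[0.002,0.001,0.155,0,0,0,100],[0.002,0.002,0.156,0.001,0,-0.001,100],[0,0,0.067,0,0,0,100],[0,0,0.068,0,0,0,100]]]'
python3 -m creep '[[[0,0,0.067,0,0,0,100],[0,0,0.068,0,0,0,100],[0,0,0,0,0,0,100],[0,0,0,0,0,0,100],[0,0,0,0,0,0,100]]]'
python3 - <<'E'
from h import *
s=state();print(s["tcp_pos"],s["eef_rot"])
sx=np.cos(np.radians(-16.4));sy=np.sin(np.radians(-16.4));n=np.array([.5736*sx,.5736*sy,.8192])
T=np.array([.4667,-.0627,.0909]); cr=T-.028*n
X=np.array([-sy,sx,0]);Z=-n;Q=np.c_[X,np.cross(Z,X),Z]
print("mm off, tool axes",1000*rot(s).T@(cr+.006*n-s["tcp_pos"])); go(cr+.006*n,Q,s)
cm=camera_model("wrist");im=grab_frame("wrist");cv2.imwrite("pics/w5.png",im[:,:,::-1])
print(proj(cm,T))
E
```

```text
time: 19.95
tcp_pos: [0.4693, -0.0633, 0.0948]
eef_rot: [-2.531, -0.0, 1.286]
contact_force: [0.2, -0.8, 0.1]
grip_width: 0.0854
time: 20.45
tcp_pos: [0.4553, -0.0589, 0.0728]
eef_rot: [-2.53, -0.0, 1.286]
contact_force: [0.2, -0.2, 0.0]
grip_width: 0.0856
[ 0.45532966 -0.05890096  0.07277644] [-2.53017660e+00 -2.69444155e-04  1.28630750e+00]
mm off, tool axes [-0.43301109 -0.58186496  0.28422111]
shift [-0.002 -0.003  0.001] turn [-0.     0.     0.001]
[281.77438275 280.62284387]
```

View pics/w5.png

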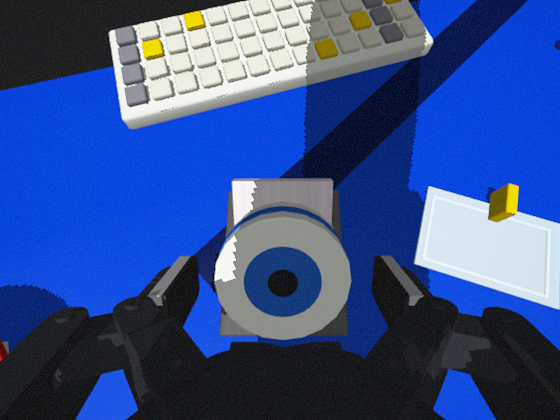

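The sensor sits between the pads with its spot at (283,282), nearly the same as the battery when gripped. Close.

```bash
python3 -m creep '[[[0,0,0,0,0,0,60],[0,0,0,0,0,0,60],[0,0,0,0,0,0,60],[0,0,0,0,0,0,60],[0,0,0,0,0,0,30]]]' 40
python3 -m creep '[[[0,0,0,0,0,0,30],[0,0,0,0,0,0,30],[0,0,0,0,0,0,30]]]' 60
python3 - <<'E'
from h import *
s=state();print(s["tcp_pos"],s["eef_rot"])
im=grab_frame("wrist"); cm=camera_model("wrist"); h=cv2.cvtColor(im,cv2.COLOR_RGB2HSV); 
sub=cv2.cvtColor(im,cv2.COLOR_RGB2GRAY)[240:330,230:340]
m=cv2.inRange(sub,0,45); c=[c for c in cv2.findContours(m,cv2.RETR_EXTERNAL,cv2.CHAIN_APPROX_NONE)[0] if 300<cv2.contourArea(c)<1200]
for k in c: (u,v),a,_=cv2.fitEllipse(k); print("dark spot",u+230,v+240,a)
n=-rot(s)[:,2];p=s["tcp_pos"];R=rot(s)
plan([(p+.01*n,R,.006,30),(p+.1*n,R,.03,30),((.54,-.18,.22),down(.9),.045,30),((.480,-.2832,.16),down(.6),.045,30)])
E
```

```text
time: 21.0
tcp_pos: [0.4548, -0.0596, 0.0731]
eef_rot: [-2.529, 0.002, 1.287]
contact_force: [0.0, -3.3, 5.6]
grip_width: 0.0622
time: 21.3
tcp_pos: [0.455, -0.0596, 0.0732]
eef_rot: [-2.53, 0.002, 1.287]
contact_force: [-0.7, -4.0, 6.2]
grip_width: 0.062
[ 0.45495671 -0.05961569  0.07324837] [-2.52951640e+00  1.54592553e-03  1.28725623e+00]
dark spot 285.19056701660156 282.733642578125 (26.995281219482422, 30.22673797607422)
[[0.0,0.0,-0.025,0.0,0.0,0.0,30],[0.0,0.0,-0.025,0.0,0.0,0.0,30],[0.0,0.0,-0.15,0.0,0.0,0.0,30],[0.0,0.0,-0.15,0.0,0.0,0.0,30],[0.0,0.0,-0.15,0.0,0.0,0.0,30]]
[[-0.077,0.008,-0.072,-0.064,0.013,0.04,30],[-0.074,0.021,-0.072,-0.064,0.013,0.04,30],[-0.071,0.032,-0.071,-0.064,0.013,0.04,30],[-0.067,0.044,-0.068,-0.064,0.013,0.039,30],[-0.063,0.054,-0.065,-0.064,0.012,0.04,30]]
[[-0.059,0.064,-0.06,-0.065,0.013,0.039,30],[-0.197,0.029,0.1,0.0,0.0,0.064,30],[-0.193,0.048,0.1,0.0,0.0,0.064,30],[-0.187,0.067,0.1,0.0,0.0,0.063,30]]
14 [ 0.48   -0.2832  0.16  ]
```

```bash
python3 -m creep '[[[0,0,-0.025,0,0,0,30],[0,0,-0.025,0,0,0,30],[0,0,-0.15,0,0,0,30],[0,0,-0.15,0,0,0,30],[0,0,-0.15,0,0,0,30]]]'
python3 -m creep '[[[-0.077,0.008,-0.072,-0.064,0.013,0.04,30],[-0.074,0.021,-0.072,-0.064,0.013,0.04,30],[-0.071,0.032,-0.071,-0.064,0.013,0.04,30],[-0.067,0.044,-0.068,-0.064,0.013,0.039,30],[-0.063,0.054,-0.065,-0.064,0.012,0.04,30]]]'
python3 -m creep '[[[-0.059,0.064,-0.06,-0.065,0.013,0.039,30],[-0.197,0.029,0.1,0,0,0.064,30],[-0.193,0.048,0.1,0,0,0.064,30],[-0.187,0.067,0.1,0,0,0.063,30]]]'
python3 -m creep '[[[0,0,0,0,0,0,30],[0,0,0,0,0,0,30],[0,0,0,0,0,0,30]]]'
python3 - <<'E'
from h import *
s=state();print(s["tcp_pos"],s["eef_rot"])
im=grab_frame("wrist"); cv2.imwrite("pics/w6.png",im[:,:,::-1])
sub=cv2.cvtColor(im,cv2.COLOR_RGB2GRAY)[240:330,230:340]
for k in cv2.findContours(cv2.inRange(sub,0,45),cv2.RETR_EXTERNAL,cv2.CHAIN_APPROX_NONE)[0]:
    if 300<cv2.contourArea(k)<1200: (u,v),a,_=cv2.fitEllipse(k); print("dark spot",u+230,v+240,a)
plan([((.4796,-.284,.10),down(.6),.03,30),((.4796,-.284,.087),down(.6),.007,30)])
E
```

```text
time: 21.85
tcp_pos: [0.5104, -0.0741, 0.1542]
eef_rot: [-2.529, -0.002, 1.286]
contact_force: [-0.2, 0.5, -0.9]
grip_width: 0.0614
time: 22.35
tcp_pos: [0.5353, -0.1621, 0.2083]
eef_rot: [-3.043, 0.013, 0.958]
contact_force: [-0.3, -1.1, -0.8]
grip_width: 0.0618
time: 22.75
tcp_pos: [0.4791, -0.2827, 0.1579]
eef_rot: [-3.141, -0.004, 0.596]
contact_force: [-0.5, -0.0, -1.0]
grip_width: 0.0621
time: 23.05
tcp_pos: [0.4803, -0.2818, 0.159]
eef_rot: [-3.141, -0.003, 0.6]
contact_force: [0.0, -0.0, -1.1]
grip_width: 0.0616
[ 0.480269   -0.28176679  0.15898353] [-3.14070012e+00 -2.85501018e-03  6.00354464e-01]
[[-0.005,0.004,0.148,0.0,-0.001,0.0,30],[-0.006,0.003,0.148,0.0,-0.001,0.001,30],[0.0,0.0,0.033,0.0,0.0,0.0,30],[0.0,0.0,0.032,0.0,0.0,0.0,30]]
4 [ 0.4795 -0.284   0.087 ]
```

View pics/w6.png

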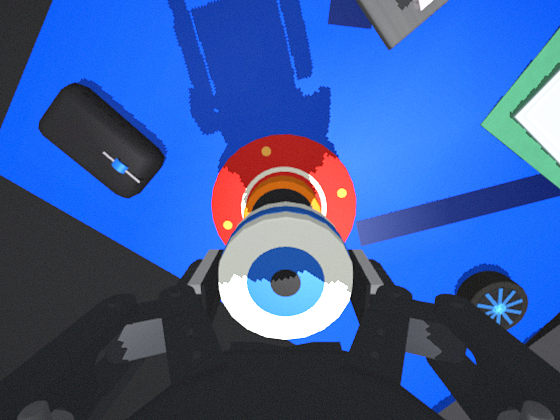

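Sensor held squarely, spot at (285,283), battery directly below. Lower it.

```bash
python3 -m creep '[[[-0.005,0.004,0.148,0,-0.001,0,30],[-0.006,0.003,0.148,0,-0.001,0,30],[0,0,0.033,0,0,0,30],[0,0,0.030,0,0,0,30]]]'
python3 -m creep '[[[0,0,0,0,0,0,30],[0,0,0,0,0,0,30],[0,0,0,0,0,0,30],[0,0,0,0,0,0,30]]]'
```

```text
time: 23.5
tcp_pos: [0.4789, -0.2839, 0.0866]
eef_rot: [-3.14, 0.001, 0.601]
contact_force: [1.2, 0.4, -1.4]
grip_width: 0.062
time: 23.9
tcp_pos: [0.4788, -0.2852, 0.0877]
eef_rot: [3.141, 0.001, 0.599]
contact_force: [0.2, 0.2, -0.2]
grip_width: 0.062
```

```bash
python3 -m creep '[[[0.005,-0.002,0.006,0,0,0,30],[0,0,0.005,0,0,0,30],[0,0,0.004,0,0,0,30],[0,0,0,0,0,0,30],[0,0,0,0,0,0,30]]]'
```

```text
time: 24.4
tcp_pos: [0.479, -0.2838, 0.0843]
eef_rot: [-3.14, 0.002, 0.599]
contact_force: [-2.3, 2.0, 6.3]
grip_width: 0.0618
```

Contact at 84 mm, as expected. Release, retreat and check.

```bash
python3 -m creep '[[[0,0,0,0,0,0,85],[0,0,0,0,0,0,100],[0,0,0,0,0,0,100],[0,0,0,0,0,0,100],[0,0,-0.12,0,0,0,100]]]'
python3 -m creep '[[[0,0,-0.2,0,0,0,100],[0,0,-0.2,0,0,0,100],[0,0,-0.05,0,0,0,100],[0,0,0,0,0,0,100],[0,0,0,0,0,0,100]]]'
python3 - <<'E'
from deck import *
s=state(); print(s["tcp_pos"],s["contact_force"].round(1)); cm=camera_model("wrist"); im=grab_frame("wrist")
print("deck",circ(im,cm,.05,.065,999))
g=cv2.inRange(cv2.cvtColor(im,cv2.COLOR_RGB2HSV),(95,80,20),(130,255,255))
for c in cv2.findContours(g,cv2.RETR_LIST,cv2.CHAIN_APPROX_NONE)[0]:
    if len(c)>20 and 220<c.mean((0,1))[0]<350 and 130<c.mean((0,1))[1]<290:
        (u,v),a,_=cv2.fitEllipse(c); print("blue",u,v,np.round(a,1),onz(cm,(u,v),.106).round(4))
a=cv2.resize(im[:,:,::-1],(400,300)); b=cv2.resize(grab_frame("scene")[100:250,130:330,::-1],(400,300),interpolation=cv2.INTER_CUBIC)
cv2.imwrite("pics/f.png",np.hstack([a,b]))
E
```

```text
time: 24.9
tcp_pos: [0.4766, -0.2819, 0.104]
eef_rot: [-3.132, 0.004, 0.599]
contact_force: [-0.3, 0.2, 0.1]
grip_width: 0.0857
time: 25.4
tcp_pos: [0.4784, -0.2833, 0.1961]
eef_rot: [-3.138, 0.002, 0.599]
contact_force: [-0.3, 0.0, 0.2]
grip_width: 0.0858
[ 0.47843811 -0.28329588  0.19609839] [-0.3  0.   0.2]
deck [ 0.47985527 -0.28238424  0.06352888]
blue 285.3681945800781 214.3172607421875 [15.6 16.6] [ 0.4792 -0.2832  0.106 ]
blue 285.3287048339844 213.86781311035156 [39.  40.9] [ 0.4789 -0.2829  0.106 ]
blue 284.99725341796875 210.4159393310547 [73.  74.4] [ 0.477  -0.2806  0.106 ]
blue 286.60418701171875 194.98757934570312 [125.9 128.9] [ 0.4707 -0.269   0.106 ]
blue 315.8272399902344 148.6100311279297 [344.1 548.2] [ 0.4687 -0.2254  0.106 ]
```

```bash
python3 -c "
from station import *
print(finish_job())"
```

```text
the job is handed in; nothing more can be done
None
```

The job is done and handed in at about 25 s of robot time. `finish_job()` gives no verdict, so the results below rest on my own checks.

- **Lid:** I tipped it about 16° on its far edge by the yellow tab, and the scene picture confirmed it. I then lifted it off, set it on the mat and let go. From the top camera its centre is about 1 mm from the mat's.
- **Battery:** I set it on the deck with light contact (about 3 N) at the expected height. The wrist camera put it about 1 mm from the deck's centre.
- **Sensor:** I gripped it along its own axis on the slope and set it on the battery at the expected height (84 mm at the tool, about 6 N). Its blue spot is seen from above, about 1 mm from where the battery's centre was measured.
- **End state:** the gripper is open and clear above the stack, with no contact force beyond noise.

**Disagreements:**
- The top and wrist cameras differed by about 2 mm on the battery in the tub, and by about 2 mm on the deck centre. I took values in between.
- The circle fitted to the deck came out about 63 mm in radius instead of 65 mm.

**Not checked:** the final picture was refused because I had reached the 12-picture limit, so the end state was checked only by numbers. I did not measure the mouse, wheel, pliers and screwdriver again at the end. No move came near them.

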